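Hang the rinsed strainer to drip over the dish

TASK

Set the rinsed strainer to drip-dry over the blue spot. First slide the white dish, flat along the table, onto the blue spot so that the two are centred; next swing the swivel hook round until the low point of its bend is over the middle of the dish; then hang the strainer by its crossbar in the bend of the hook, above the dish, and let go so that it hangs still and upright. Leave the vial rack, the basalt weight and the shell where they stand.

Things in the scene. Friction and masses are not known exactly. Their poses are not given: they have to be found in the camera images.
- stand: Fixed turret stand: dark flange 72 mm across and 8 mm high screwed to the table, upright steel post 18 mm in diameter. Origin on the post's axis at table level; z up. The black head of the swivel hook (28 mm across) turns on top of the post between heights 193 and 219 mm.
- swivel (a joint): Angle of the swivel hook about the post's vertical axis, rad. At 0 it points along the stand's own -x; grows counter-clockwise seen from above (+pi/2: along the stand's -y); range -2.6 to 2.6. Starts turned away, between -2.4 and -1.85; both spots lie counter-clockwise from there, near -0.75 and +0.75. A stiff pivot (0.1 N m of friction, 1 to 2 N of push at the arm) keeps it where it is left.
- hook_seat (a point): Point in the bend of the swivel hook where the centre of a hung crossbar comes to rest: 118 mm out from the post's axis, 201 mm above the table; it turns with the hook.
- blue_spot: Blue printed disc 132 mm in diameter with a small white centre mark, stuck flat on the table (no step). Origin at its centre. It lies 110 to 128 mm from the post, on the robot's side of it; the same distance as the hook's bend reaches. Trades places with the amber spot.
- amber_spot: Amber printed disc of the same size, on the other side; not used.
- dish: Loose white ceramic drip dish, round, 116 mm in outer diameter and 22 mm high, open at the top; wall 4 mm thick, inside about 106 mm across, floor 4 mm thick, 250 g. Origin at the centre of its underside. It and the strainer trade sides of the table.
- strainer: Loose steel rinsing strainer, about 140 g, upright: cup 54 mm across, 40 mm high, with a rigid 6 mm wire yoke: uprights at y = +31 and -31 mm, crossbar along y at height 115 mm. On the bar stands a red grip block 16 mm (x) by 24 mm (y), from 117 to 160 mm high. The hook's end enters along x under the bar (window 56 mm wide, 40 to 112 mm high). Origin under its centre; z up. Yaw -0.7 to 0.7.
- strainer_bar (a point): Middle of the strainer's crossbar, on the wire's centreline, 115 mm above the strainer's underside.
- rack: Bystander: loose wooden test-tube rack 200 by 50 by 62 mm with three stoppered glass vials in it (98 mm high in all), about 0.6 kg. Origin under its centre, long side along its x.
- weight: Bystander: loose matte black basalt weight, round, 70 mm across and 42 mm high, 380 g. Origin under its centre.
- shell: Bystander: loose striped periwinkle shell, 33 mm across, 30 mm high, 20 g, standing on its mouth. Origin under its centre.
- hook_end (a point): Outer end of the swivel hook, 140 mm out from the post's axis, 222 mm high (top 225 mm). The hook is flat steel strip 12 mm wide, 6 mm thick: centreline level at 205 mm from the post to 95 mm out, down to 193 mm at 120 mm out (the bend), then up to this end.
There are look-alikes about, which are no part of the job. Of the things that look like the dish, take the one that is farthest to the robot's left at the start.

How it is judged:
By the outcome, as a careful person would: the job done as asked, in the order asked, and still so for the second after the job is handed in, with the robot touching nothing.
It also fails if it takes over 72 s, if anything falls off the work surface, if the arm or the gripper's body presses on something with over 40 N, if the wrist force passes 120 N, or if a joint passes its speed limit or range.

ROBOT

A 6-joint arm with a two-finger parallel gripper is mounted at the origin on the work surface. World frame = base frame: x ahead of the robot, y to its left, z up, the work surface at z = 0. Lengths are in mm, angles in degrees, forces in N, time in s.
With the tool pointing down it reaches from about 275 to 850 mm from the base axis. Payload 19 kg.
Tool frame: the origin (TCP) lies at the very end of the fingers, on their centre line; the grasp point (between the pads) lies 19 mm behind it; z points along the fingers, y is the line along which they close (so a half turn about z gives the same grasp; the last joint's range is limited). The gripper opens to 85 mm and grips with 20 to 120 N. Pads are 22 mm wide; open, the fingers measure 114 mm over their backs; the gripper's body (76 mm by 85 mm) begins 54 mm behind the grasp point. The pads swing forward as they close: fully open they stand 13 mm farther back than shut.
Start: joints at [69.442, 8.623, 82.357, -0, 89.026, -7.678], TCP at [128.179, 560.496, 193.467] pointing down, gripper open.
Joint ranges: [-160.23, 160.23], [-39.13, 120.54], [6.94, 153.29], [-79.49, 259.48], [9.18, 160.14], [-161.06, 161.06]. Speed limits (degrees/s): [108.29, 108.29, 127.2, 172.46, 172.46, 172.46].

INTERFACE

Orientations are given as [roll, pitch, yaw] about the fixed x, y, z axes, in that order (R = Rz(yaw) Ry(pitch) Rx(roll)).
In Python, from workcell import * gives the robot as it stands. The module is installed in compiled form; this text tells all that it offers.
- The arm moves only by the tool carry_out, never from a script. Its argument "series" is a list that holds one entry, the list of rows, each a list of 5 numbers: the shift along the world's x, y, z in m, then the turn about the world's z in degrees, then the finger opening in m, from 0 to 0.0854. A call has exactly 5 rows; each row is the pose to reach, as a shift and turn from the pose commanded when the call began; what a row does not reach only later rows make up. A row lasts 1/8 s, in which the tool goes at most 62.5 mm and 10.7 degrees, less where a joint would pass 70% of its speed; a pose out of reach is approached as far as the arm can. A call with a gripper value outside its range is refused whole. The fingers move at their own pace and stop on an object; "force" is the grip in N (left out, the last holds). Time passes only in rows, so rows that repeat a pose let the fingers close, or fill a call up. It gives the time, the measured TCP pose, the force, the opening and the grip force at its end, in the units of the state.
- read_state(): the state, without advancing time (a new reading comes with each control period).
- camera(name): name is "scene" or "top" or "wrist"; returns a dict with "image" (420x560x3 uint8, red, green, blue), "depth" (420x560 float32, mm along the optical axis (not along the pixel's ray), 0 where there is no reading), "fx", "fy", "cx", "cy" (pixels), "xyz" and "attitude" of the camera in the world. Camera axes: x right, y up, looking along -z (the intrinsics and any distortion apply to the point x, -y, -z); pixel columns grow to the right and rows downward; lengths in mm; the calibration is good to about 2 mm. A picture is of the moment at which its call begins.
- job_done(): hands the job in; it is judged then, once.
The state is a dict: "t": time; "joint_positions": joint angles; "qvel": joint speeds; "tau": joint torques, N m; "ee_pos": TCP position; "tcp_rot": TCP orientation; "ft_force": force on the tool from outside, world axes, zero at the start; "ft_torque": the same for the moment, N m; "finger_gap": opening from 0.0 (shut) to 1.0 (fully open); "grip_force": force on a finger pad.
Only numpy, scipy, OpenCV 4.12 (cv2) and the standard library are available. Lean on these libraries where they do the work, as an engineer would, in place of code of your own. Each camera call takes 0.05 s, during which the arm holds its last target. There are 200 camera calls.

## Working session

There is one attempt and no reset: what is moved stays moved. The work goes in short steps, Python scripts to look and compute and a tool call to move; the robot and the scene stay as the last step left them, time stands still between calls to the robot, and variables do not carry over. Pictures are saved under pics/ and viewed, at most 10 in all, crops included, and the job is handed in when it is done.

Besides the shell and the picture viewer there is one more tool, called after "Call:" as a command line: name --argument value ..., lists and objects as JSON in quotes. carry_out: Moves the arm, as the interface text tells. Its arguments: {"type":"object","properties":{"series":{"type":"array"},"force":{"type":"number"}},"required":["series"]}

```bash
mkdir -p pics; cat > h.py <<'E'
from workcell import *
import numpy as np, cv2
from scipy.spatial.transform import Rotation as R
def cloud(c):
    d=c["depth"]; v,u=np.mgrid[0:d.shape[0],0:d.shape[1]]
    p=np.stack([(u-c["cx"])/c["fx"]*d,-(v-c["cy"])/c["fy"]*d,-d],-1)
    return p@R.from_euler("xyz",c["attitude"],degrees=True).as_matrix().T+np.array(c["xyz"])
def save(n,c): cv2.imwrite(f"pics/{n}.png",c["image"][...,::-1])
E
python3 - <<'E'
from h import *
for n in("top","scene"):
    c=camera(n); save(n+"0",c); P=cloud(c); np.savez(n+"0.npz",P=P,im=c["image"],d=c["depth"])
    print({k:c[k] for k in c if k not in("image","depth")}, P[10,10],P[400,280])
print(read_state())
E
```

```text
{'fx': 523.8113132181255, 'fy': 523.8113132181255, 'cx': 277.46148055514203, 'cy': 213.71602441367116, 'xyz': array([ 299.89061241,  -28.81334189, 1535.04964143]), 'attitude': array([ 11.42892801,   0.54621557, -90.91085829])} [1208.82672213  760.04965995  145.49903818] [111.42331442 -19.33458004 217.84426637]
{'fx': 486.56033106682276, 'fy': 486.56033106682276, 'cx': 286.6257653346443, 'cy': 201.4360681290104, 'xyz': array([1150.79306487, -866.67746665,  871.80137522]), 'attitude': array([54.54488813,  0.23036413, 33.78227223])} [-989.20700077  250.87350745  349.03979143] [ 829.51605528 -416.19311504   -1.4944488 ]
{'t': 0.1, 'joint_positions': array([ 6.94422829e+01,  8.64673129e+00,  8.23888214e+01, -6.16990427e-04,
        8.90255635e+01, -7.67766965e+00]), 'qvel': array([ 0.05057885, -0.11222828, -0.01961825, -0.01873848,  0.09239093,
        0.06313994]), 'tau': array([ 4.73143635e-03, -7.14382911e+01, -5.71788919e+01, -4.06168726e-05,
        7.19851072e-03, -4.53104178e-05]), 'ee_pos': array([128.10490223, 560.28118387, 192.95377931]), 'tcp_rot': array([-1.79939349e+02, -7.55375879e-03,  1.67119959e+02]), 'ft_force': array([-1.09932956,  0.25106987,  0.25103812]), 'ft_torque': array([ 0.05023203, -0.01888774, -0.00438215]), 'grip_force': 0.0, 'finger_gap': 1.0000735357293495}
```

View pics/top0.png

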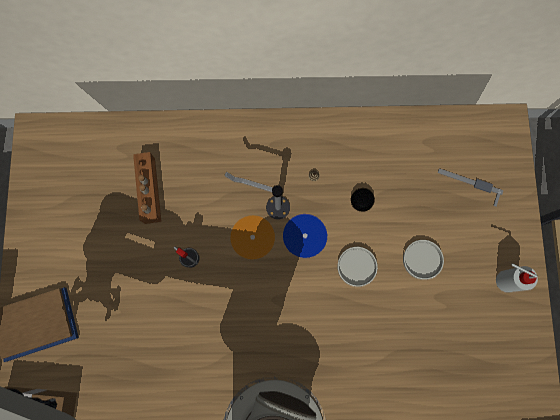

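View pics/scene0.png

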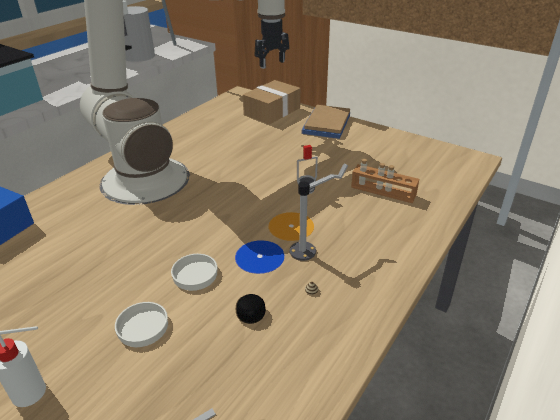

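The top view shows dishes at (357,265) and (423,260), with the left one being mine. Blue spot is at (305,236), stand at (278,207), strainer at (188,257), rack at (147,185), weight at (362,199) and shell at (314,174). The hook points to the upper left, ending at (228,177). The scene view confirms this.

```bash
python3 - <<'E'
from h import *
for n in("top","scene"):
    f=np.load(n+"0.npz"); P=f["P"]; im=f["im"].astype(int); z=P[...,2]
    r,g,b=im[...,0],im[...,1],im[...,2]
    def st(name,m):
        q=P[m]; 
        if len(q): print(n,name,len(q),"mean",q.mean(0).round(1),"mid",((np.percentile(q,2,0)+np.percentile(q,98,0))/2).round(1),"ext",(np.percentile(q,98,0)-np.percentile(q,2,0)).round(1))
    X,Y=P[...,0],P[...,1]
    box=(X>250)&(X<800)&(abs(Y)<500)
    st("blue",box&(b>150)&(r<60)&(abs(z)<12))
    st("amber",box&(r>180)&(b<60)&(g>100)&(abs(z)<12))
    st("red",box&(r>150)&(g<60)&(z>90)&(Y<400))
    st("table",box&(abs(z)<8))
    wh=box&(z>13)&(z<35)&(r>90)&(abs(r-b)<30)
    k,lab,s,c=cv2.connectedComponentsWithStats(((z>12)&(z<35)&(X>200)&(X<900)&(Y<0)).astype(np.uint8))
    for i in range(1,k):
        if s[i,4]>60: st("low%d %s"%(i,c[i].round()),lab==i)
    k,lab,s,c=cv2.connectedComponentsWithStats(((z>12)&(X>250)&(X<900)&(Y<420)&(Y>-420)).astype(np.uint8))
    for i in range(1,k):
        if s[i,4]>30: st("obj%d %s"%(i,c[i].round()),lab==i)
    # strainer/hook high points
    hk=box&(z>185)&(z<235)&(Y<200)
    st("hook",hk)
    q=P[hk]
    if len(q): print(q[::max(1,len(q)//25)].round())
    sb=box&(z>100)&(z<125)&(Y>80)&(X<560); st("bar",sb); print(P[sb][::5].round())
E
```

```text
top red 3 mean [476.1 242.9 158.7] mid [475.7 242.1 158.6] ext [ 7.6 10.   1.7]
top table 57517 mean [508.8  -5.    0. ] mid [5.234e+02 5.000e-01 1.000e-01] ext [528.2 960.9  13.2]
top low5 [314. 175.] 70 mean [ 723.5 -129.2   19.9] mid [ 723.8 -129.4   21. ] ext [24.9 27.2 17.6]
top low23 [360. 205.] 113 mean [ 627.8 -262.5   27.9] mid [ 635.4 -270.9   24.5] ext [45.8 66.6 20.2]
top low60 [425. 258.] 231 mean [ 467.7 -443.7   20. ] mid [ 465.5 -439.    20.6] ext [110.3 112.3  16.6]
top low62 [359. 265.] 206 mean [ 450.5 -252.    20.9] mid [ 448.4 -246.5   20.3] ext [110.  110.2  15. ]
top low70 [501. 282.] 70 mean [ 395.3 -655.6   23.8] mid [ 398.7 -660.    23.5] ext [58.6 25.  21.2]
top obj327 [146. 188.] 1241 mean [680.8 360.5  69.4] mid [687.5 363.5  57.1] ext [196.7  65.4  87.7]
top obj364 [314. 175.] 70 mean [ 723.5 -129.2   19.9] mid [ 723.8 -129.4   21. ] ext [24.9 27.2 17.6]
top obj372 [261. 188.] 428 mean [641.4  22.2 190.8] mid [645.7  39.4 122.7] ext [ 56.4 140.1 202.7]
top obj410 [362. 199.] 436 mean [ 640.7 -267.8   43.1] mid [ 644.  -269.9   31.5] ext [60.6 61.6 29.7]

[... 2840 characters left out ...]
6.]
 [671.  72. 206.]
 [665.  57. 208.]
 [655.  44. 208.]
 [651.  41. 206.]
 [654.  36. 206.]
 [650.  28. 207.]
 [639.  12. 208.]
 [628. -22. 220.]
 [648.  15. 207.]
 [638. -16. 217.]
 [624. -30. 217.]
 [644.   4. 205.]
 [644. -20. 216.]
 [642. -31. 218.]
 [640. -32. 215.]
 [642. -31. 212.]
 [644. -25. 207.]
 [644. -15. 198.]
 [632. -33. 198.]
 [641. -24. 193.]
 [634. -32. 186.]]
scene bar 62 mean [483.8 235.5 114.3] mid [483.2 237.6 112.4] ext [41.4 53.7 22.6]
[[471. 235. 121.]
 [490. 233. 124.]
 [497. 251. 118.]
 [481. 224. 122.]
 [492. 236. 120.]
 [499. 254. 114.]
 [472. 221. 118.]
 [485. 229. 118.]
 [504. 263. 107.]
 [472. 222. 114.]
 [503. 265. 103.]
 [463. 213. 108.]
 [465. 215. 101.]]
```

```bash
python3 - <<'E'
from h import *
from scipy.optimize import least_squares
f={n:np.load(n+"0.npz") for n in("top","scene")}
for n in f:
    P=f[n]["P"]; im=f[n]["im"].astype(float); r,g,b=im[...,0],im[...,1],im[...,2]; X,Y,z=P[...,0],P[...,1],P[...,2]
    box=(X>350)&(X<750)&(abs(Y)<300)
    for nm,m in(("blue",(b>70)&(b>2*r+30)),("amber",(r>100)&(b<0.25*r)&(abs(z)<15))):
        m=m&box&(abs(z)<15)
        cs,_=cv2.findContours(cv2.morphologyEx(m.astype(np.uint8),cv2.MORPH_CLOSE,np.ones((5,5))),0,1)
        c=max(cs,key=cv2.contourArea)[:,0]; q=P[c[:,1],c[:,0]]; q=q[abs(q[:,2])<10]
        s=least_squares(lambda p:np.hypot(q[:,0]-p[0],q[:,1]-p[1])-p[2],[560,-90,65],loss="soft_l1")
        print(n,nm,s.x.round(1),m.sum())
    m=box&(z>213)&(z<225)&(X<650)&(Y<0); q=P[m]; print(n,"head",((q.max(0)+q.min(0))/2).round(1),np.ptp(q,0).round(1))
    m=box&(z>3)&(z<14)&(np.hypot(X-632,Y+22)<45);q=P[m]; print(n,"flange",len(q),((q.max(0)+q.min(0))/2).round(1),np.ptp(q,0).round(1))
    m=box&(z>190)&(z<235)&(Y>5)&(Y<150)&(X>610); q=P[m]
    v=np.linalg.svd(q[:,:2]-q[:,:2].mean(0))[2][0]; print(n,"hookline",q[:,:2].mean(0).round(1),np.degrees(np.arctan2(v[1],v[0])).round(1))
    m=box&(z>14)&(z<26)&(np.hypot(X-449,Y+247)<70);q=P[m]
    s=least_squares(lambda p:np.hypot(q[:,0]-p[0],q[:,1]-p[1])-p[2],[449,-247,56],loss="soft_l1");print("dish",s.x.round(1))
E
```

```text
top blue [543.9 -98.8  63.4] 1226
top amber [-496956.4 -161547.6  523128.4] 315
top head [628.9 -17.7 218.9] [26.2 31.1 11.9]
top flange 363 [630.8 -24.    8.5] [82.7 84.  10.9]
top hookline [656.6  61. ] -108.5
dish [ 448.3 -245.9   54.9]
scene blue [545.8 -99.3  62.9] 1207
scene amber [537.7  51.7  57. ] 712
scene head [631.4 -21.9 217.1] [27.8 27.2  8.2]
scene flange 336 [633.5 -19.7   8.5] [71.1 77.  10.8]
scene hookline [661.7  63.8] -108.6
dish [ 450.9 -248.3   55.6]
```

Call:
carry_out --series '[[[0.13, -0.3, 0, -18, 0.04], [0.13, -0.3, 0, -18, 0.04], [0.13, -0.3, 0, -18, 0.04], [0.13, -0.3, 0, -18, 0.04], [0.13, -0.3, 0, -18, 0.04]]]' --force 25

```text
t: 0.72
ee_pos: [252.6, 272.0, 193.3]
tcp_rot: [180.0, 0.0, 149.2]
ft_force: [1.2, 0.4, 0.8]
finger_gap: 0.47
grip_force: 0.0
```

Call:
carry_out --series '[[[0.1, -0.3, 0, -18, 0.04], [0.1, -0.3, 0, -18, 0.04], [0.1, -0.3, 0, -18, 0.04], [0.1, -0.3, 0, -18, 0.04], [0.1, -0.3, 0, -18, 0.04]]]'

```text
t: 1.35
ee_pos: [342.6, 4.2, 193.6]
tcp_rot: [180.0, 0.0, 131.1]
ft_force: [2.4, 1.4, 0.1]
finger_gap: 0.463
grip_force: 0.0
```

Call:
carry_out --series '[[[0.05, -0.244, -0.1, 0, 0.04], [0.05, -0.244, -0.1, 0, 0.04], [0.05, -0.244, -0.1, 0, 0.04], [0.05, -0.244, -0.1, 0, 0.04], [0.05, -0.244, -0.1, 0, 0.04]]]'

```text
t: 1.98
ee_pos: [391.8, -240.2, 91.6]
tcp_rot: [-180.0, -0.2, 131.0]
ft_force: [-0.1, 1.4, 0.3]
finger_gap: 0.471
grip_force: 0.0
```

Call:
carry_out --series '[[[0.016, -0.04, 0, 0, 0.04], [0.016, -0.04, -0.05, 0, 0.04], [0.016, -0.04, -0.05, 0, 0.04], [0.016, -0.04, -0.05, 0, 0.04], [0.016, -0.04, -0.05, 0, 0.04]]]'

```text
t: 2.6
ee_pos: [409.3, -278.2, 45.4]
tcp_rot: [180.0, 0.1, 131.2]
ft_force: [-0.4, -0.0, 0.6]
finger_gap: 0.474
grip_force: 0.0
```

```bash
python3 - <<'E'
from h import *
s=read_state(); print(s["ee_pos"],s["tcp_rot"])
c=camera("wrist"); save("w1",c); P=cloud(c)
print(c["xyz"],c["attitude"])
from scipy.optimize import least_squares
X,Y,z=P[...,0],P[...,1],P[...,2]
m=(z>16)&(z<27)&(np.hypot(X-449,Y+247)<68)&(np.hypot(X-449,Y+247)>45);q=P[m];print(len(q))
w=least_squares(lambda p:np.hypot(q[:,0]-p[0],q[:,1]-p[1])-p[2],[449,-247,56],loss="soft_l1");print("dish",w.x.round(1))
E
```

```text
[ 409.27620199 -278.21705454   45.4245008 ] [1.79988848e+02 1.48326186e-01 1.31159506e+02]
[ 354.96167428 -215.76468648  226.82415234] [-1.89629300e+01  3.05206648e-02  4.11196539e+01]
4128
dish [ 448.1 -246.5   54.9]
```

View pics/w1.png

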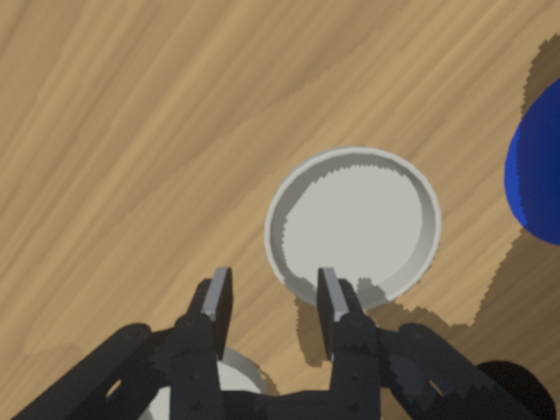

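The wrist view shows the dish centred at about (352,228), with its near-left wall between the fingertips. Lowering to grip it.

Call:
carry_out --series '[[[-0.003, -0.005, 0, 0, 0.04], [-0.003, -0.005, -0.035, 0, 0.04], [-0.003, -0.005, -0.035, 0, 0.04], [-0.003, -0.005, -0.035, 0, 0.0], [-0.003, -0.005, -0.035, 0, 0.0]]]' --force 25

```text
t: 3.28
ee_pos: [406.0, -283.5, 9.7]
tcp_rot: [180.0, 0.1, 131.1]
ft_force: [0.7, -0.6, -0.1]
finger_gap: 0.044
grip_force: 0.0
```

Call:
carry_out --series '[[[0, 0, 0, 0, 0], [0, 0, 0, 0, 0], [0, 0, 0, 0, 0], [0, 0, 0, 0, 0], [0, 0, 0, 0, 0]]]'

```text
t: 3.9
ee_pos: [405.5, -283.1, 8.5]
tcp_rot: [-180.0, -0.0, 131.1]
ft_force: [0.5, 0.3, 0.0]
finger_gap: 0.001
grip_force: 0.0
```

```bash
python3 - <<'E'
from h import *
c=camera("wrist"); save("w2",c); P=cloud(c)
from scipy.optimize import least_squares
X,Y,z=P[...,0],P[...,1],P[...,2]
m=(z>16)&(z<27)&(np.hypot(X-449,Y+247)<75)&(np.hypot(X-449,Y+247)>40);q=P[m];print(len(q))
w=least_squares(lambda p:np.hypot(q[:,0]-p[0],q[:,1]-p[1])-p[2],[449,-247,56],loss="soft_l1");print("dish",w.x.round(1))
E
```

```text
5150
dish [ 447.9 -246.7   55. ]
```

View pics/w2.png

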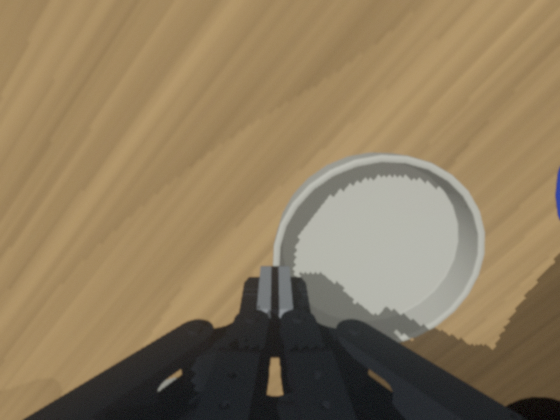

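```bash
python3 - <<'E'
from h import *
c=camera("wrist"); P=cloud(c); s=read_state(); print(s["ee_pos"],c["xyz"])
for v in (262,266,270,275,280,290,300,310): print(v,[P[v,u].round().tolist() for u in (264,270,284,290)])
print("rim",[P[v,u].round().tolist() for v,u in ((250,278),(240,277),(330,410),(200,290))], P[100,100])
E
```

```text
[ 405.51370884 -283.02859893    8.4628762 ] [ 351.60195515 -220.86980024  190.1063468 ]
262 [[409.0, -297.0, 2.0], [412.0, -295.0, 1.0], [417.0, -288.0, 6.0], [420.0, -285.0, 7.0]]
266 [[396.0, -279.0, 50.0], [398.0, -277.0, 51.0], [402.0, -273.0, 51.0], [422.0, -287.0, 6.0]]
270 [[396.0, -279.0, 55.0], [397.0, -277.0, 56.0], [402.0, -273.0, 55.0], [424.0, -289.0, 5.0]]
275 [[396.0, -279.0, 59.0], [397.0, -277.0, 60.0], [402.0, -273.0, 60.0], [426.0, -292.0, 6.0]]
280 [[396.0, -279.0, 64.0], [397.0, -276.0, 65.0], [402.0, -272.0, 65.0], [404.0, -271.0, 65.0]]
290 [[396.0, -278.0, 72.0], [398.0, -277.0, 71.0], [402.0, -273.0, 72.0], [404.0, -271.0, 72.0]]
300 [[396.0, -278.0, 80.0], [398.0, -277.0, 79.0], [402.0, -273.0, 79.0], [404.0, -272.0, 79.0]]
310 [[396.0, -278.0, 85.0], [398.0, -277.0, 85.0], [402.0, -273.0, 85.0], [402.0, -271.0, 87.0]]
rim [[404.0, -278.0, 23.0], [399.0, -274.0, 23.0], [499.0, -266.0, 21.0], [393.0, -256.0, 7.0]] [ 281.7264925  -282.28063898    0.52902218]
```

```bash
python3 - <<'E'
from h import *
for n in("scene","top"):
    c=camera(n); P=cloud(c); m=(np.hypot(P[...,0]-405,P[...,1]+284)<30)
    h=np.histogram(P[m][:,2],bins=np.arange(-5,260,10)); print(n,h[0])
    save("x_"+n,c)
    if n=="scene":
        q=P[m&(P[...,2]>25)&(P[...,2]<75)]; print(q[np.argsort(q[:,2])][::max(1,len(q)//12)].round())
        cv2.imwrite("pics/crop.png",cv2.resize(c["image"][190:360,80:310,::-1],None,fx=3,fy=3)[:600])
E
```

```text
scene [242  36  36   0   0  19  37  37  34  57 102  39  49  68  75  99  20   0
   0   0   0   0   5   0   0   0]
[[ 415. -290.   48.]
 [ 410. -295.   52.]
 [ 420. -291.   54.]
 [ 420. -280.   56.]
 [ 402. -296.   59.]
 [ 412. -295.   60.]
 [ 409. -295.   62.]
 [ 421. -281.   63.]
 [ 415. -274.   65.]
 [ 414. -273.   67.]
 [ 402. -297.   69.]
 [ 401. -296.   71.]
 [ 420. -281.   73.]
 [ 401. -296.   75.]]
top [89 22 10  2  0  0  0  0  0  0  0  0  0  0  0  0  0  0  0  0  0  0  0  0
  0  0]
```

View pics/crop.png

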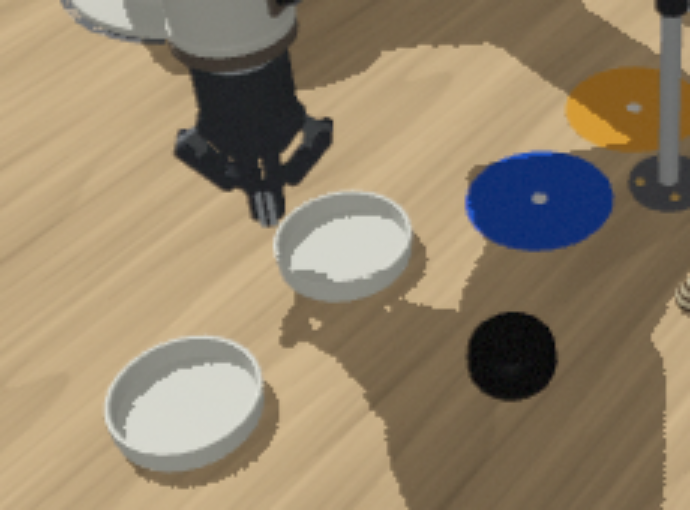

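The scene crop (fingertips near (265,222), above and left of the dish rim) agrees with the wrist depth. The real fingertips are about 39 mm above the reported TCP. I'll treat the real tip z as reported z + 39, open, and go down carefully.

Call:
carry_out --series '[[[0, 0, 0, 0, 0.04], [0, 0, 0, 0, 0.04], [0, 0, -0.005, 0, 0.04], [0, 0, -0.012, 0, 0.04], [0, 0, -0.02, 0, 0.04]]]'

```text
t: 4.72
ee_pos: [405.5, -283.0, -12.2]
tcp_rot: [-180.0, -0.0, 131.1]
ft_force: [-0.5, 0.8, 0.1]
finger_gap: 0.473
grip_force: 0.0
```

Call:
carry_out --series '[[[0, 0, -0.008, 0, 0.04], [0, 0, -0.016, 0, 0.04], [0, 0, -0.016, 0, 0.0], [0, 0, -0.016, 0, 0.0], [0, 0, -0.016, 0, 0.0]]]'

```text
t: 5.35
ee_pos: [405.7, -283.2, -27.2]
tcp_rot: [-180.0, 0.0, 131.1]
ft_force: [-0.0, 0.9, 0.2]
finger_gap: 0.049
grip_force: 23.7
```

Call:
carry_out --series '[[[0.008, 0.012, 0, 0, 0], [0.022, 0.034, 0, 0, 0], [0.036, 0.055, 0, 0, 0], [0.05, 0.076, 0, 0, 0], [0.064, 0.097, 0, 0, 0]]]'

```text
t: 5.98
ee_pos: [470.2, -184.7, -27.3]
tcp_rot: [180.0, 0.0, 131.1]
ft_force: [-0.7, -1.3, 1.0]
finger_gap: 0.054
grip_force: 24.0
```

Call:
carry_out --series '[[[0.014, 0.021, 0, 0, 0], [0.026, 0.039, 0, 0, 0], [0.033, 0.05, 0, 0, 0], [0.033, 0.05, 0, 0, 0], [0.033, 0.05, 0, 0, 0]]]'

```text
t: 6.6
ee_pos: [502.4, -136.2, -27.4]
tcp_rot: [180.0, 0.0, 131.1]
ft_force: [0.0, 1.6, 2.0]
finger_gap: 0.051
grip_force: 23.8
```

```bash
python3 - <<'E'
from h import *
from scipy.optimize import least_squares
s=read_state(); print(s["ee_pos"],s["ft_force"],s["finger_gap"])
for n in("scene","top","wrist"):
    c=camera(n); P=cloud(c); im=c["image"].astype(float); r,g,b=im[...,0],im[...,1],im[...,2]; X,Y,z=P[...,0],P[...,1],P[...,2]
    rr=np.hypot(X-545,Y+99)
    m=(z>14)&(z<27)&(rr<70)&(rr>42)&(abs(r-b)<40)&(r>70);q=P[m]
    w=least_squares(lambda p:np.hypot(q[:,0]-p[0],q[:,1]-p[1])-p[2],[545,-99,56],loss="soft_l1");print(n,"dish",len(q),w.x.round(1))
    m=(abs(z)<8)&(rr<75)&(b>70)&(b>2*r+30); q=P[m]; q=q[(np.hypot(q[:,0]-w.x[0],q[:,1]-w.x[1])>59)]
    a=np.degrees(np.arctan2(q[:,1]-w.x[1],q[:,0]-w.x[0])); d=np.hypot(q[:,0]-w.x[0],q[:,1]-w.x[1])
    print([(k,round(np.percentile(d[(a>=k)&(a<k+30)],97),1)) for k in range(-180,180,30) if ((a>=k)&(a<k+30)).sum()>5])
    save("y_"+n,c)
E
```

```text
[ 502.39510826 -136.24767483  -27.44881459] [0.02966038 1.58936238 2.04728303] 0.05100478039622236
scene dish 237 [ 543.3 -100.3   55.2]
[(-150, np.float64(61.6)), (-120, np.float64(63.8)), (-90, np.float64(63.8)), (-60, np.float64(66.1)), (-30, np.float64(66.8)), (0, np.float64(66.5)), (30, np.float64(66.9))]
top dish 45 [540.5 -97.8  54.9]
[(-180, np.float64(61.7)), (30, np.float64(66.0)), (60, np.float64(64.2)), (90, np.float64(63.8)), (150, np.float64(61.8))]
wrist dish 9196 [540.5 -98.5  54.9]
[(-180, np.float64(61.0)), (-150, np.float64(61.5)), (60, np.float64(64.7)), (90, np.float64(64.1)), (120, np.float64(62.2)), (150, np.float64(61.0))]
```

Call:
carry_out --series '[[[0.003, 0, 0, 0, 0], [0.003, 0, 0, 0, 0], [0.003, 0, 0, 0, 0], [0.003, 0, 0, 0, 0.03], [0.003, 0, 0, 0, 0.03]]]'

```text
t: 7.38
ee_pos: [505.5, -136.0, -27.6]
tcp_rot: [-180.0, -0.0, 131.1]
ft_force: [-0.6, 0.8, -0.3]
finger_gap: 0.351
grip_force: 0.0
```

Call:
carry_out --series '[[[0, 0, 0, 0, 0.03], [0, 0, 0.03, 0, 0.03], [0, 0, 0.08, 0, 0.03], [0, 0, 0.14, 0, 0.0], [-0.04, 0.06, 0.2, 0, 0.0]]]'

```text
t: 8.0
ee_pos: [479.7, -97.1, 154.9]
tcp_rot: [180.0, 0.1, 131.0]
ft_force: [0.6, 1.1, 0.7]
finger_gap: 0.003
grip_force: 0.0
```

```bash
python3 - <<'E'
from h import *
from scipy.optimize import least_squares
s=read_state(); print(s["ee_pos"],s["ft_force"],s["finger_gap"])
for n in("scene","top"):
    c=camera(n); P=cloud(c); im=c["image"].astype(float); r,g,b=im[...,0],im[...,1],im[...,2]; X,Y,z=P[...,0],P[...,1],P[...,2]
    rr=np.hypot(X-545,Y+99)
    m=(z>14)&(z<27)&(rr<70)&(rr>42)&(abs(r-b)<40)&(r>70);q=P[m]
    w=least_squares(lambda p:np.hypot(q[:,0]-p[0],q[:,1]-p[1])-p[2],[545,-99,56],loss="soft_l1");print(n,"dish",len(q),w.x.round(1))
    m=(abs(z)<8)&(rr<75)&(b>70)&(b>2*r+30); q=P[m]; q=q[(np.hypot(q[:,0]-w.x[0],q[:,1]-w.x[1])>59)]
    a=np.degrees(np.arctan2(q[:,1]-w.x[1],q[:,0]-w.x[0])); d=np.hypot(q[:,0]-w.x[0],q[:,1]-w.x[1])
    print([(k,round(np.percentile(d[(a>=k)&(a<k+30)],97),1)) for k in range(-180,180,30) if ((a>=k)&(a<k+30)).sum()>5])
E
```

```text
[479.66726238 -97.06563559 154.93068517] [0.57078816 1.07470164 0.66080865] 0.0026707107185263094
scene dish 277 [546.2 -99.8  55.5]
[(-150, np.float64(63.9)), (-120, np.float64(64.2)), (-90, np.float64(64.9)), (-60, np.float64(65.2)), (-30, np.float64(64.9)), (0, np.float64(65.1)), (30, np.float64(64.7))]
top dish 1 [544.2 -98.2  57.1]
[(120, np.float64(64.7))]
```

Call:
carry_out --series '[[[0, 0, 0.06, 0, 0], [0.03, 0.02, 0.075, 0, 0], [0.09, 0.065, 0.075, 0, 0], [0.15, 0.11, 0.075, 0, 0], [0.21, 0.16, 0.075, 0, 0]]]'

```text
t: 8.72
ee_pos: [658.9, 39.5, 226.5]
tcp_rot: [-180.0, -0.0, 131.1]
ft_force: [0.8, -1.5, 1.0]
finger_gap: 0.0
grip_force: 0.0
```

```bash
python3 - <<'E'
from h import *
print(read_state()["ee_pos"])
E
```

```text
[658.93947921  39.45785781 226.53546625]
```

Call:
carry_out --series '[[[0.02, 0.01, 0, 0, 0], [0.02, 0.01, 0, 0, 0], [0.02, 0.01, 0, 0, 0], [0.02, 0.01, 0, 0, 0], [0.02, 0.01, 0, 0, 0]]]'

```text
t: 9.35
ee_pos: [677.1, 47.8, 228.0]
tcp_rot: [180.0, 0.0, 131.1]
ft_force: [-0.4, 0.8, -0.4]
finger_gap: 0.001
grip_force: 0.0
```

Call:
carry_out --series '[[[0.015, 0.012, 0, 0, 0], [0.015, 0.012, -0.04, 0, 0], [0.015, 0.012, -0.08, 0, 0], [0.015, 0.012, -0.08, 0, 0], [0.015, 0.012, -0.08, 0, 0]]]'

```text
t: 9.98
ee_pos: [693.0, 60.1, 149.7]
tcp_rot: [179.9, 0.1, 131.1]
ft_force: [0.2, -0.3, 1.2]
finger_gap: -0.003
grip_force: 0.0
```

```bash
python3 - <<'E'
from h import *
s=read_state(); p=s["ee_pos"]; print(p)
c=camera("scene"); P=cloud(c); X,Y,z=P[...,0],P[...,1],P[...,2]
m=(z>193)&(z<228)&(Y>0)&(Y<140)&(X>625)&(X<760); q=P[m]
v=np.array([.317,.948]); d=(q[:,:2]-[632,-21.5])@np.array([v[1],-v[0]]); print(np.histogram(d,bins=np.arange(-20,80,5)))
cv2.imwrite("pics/crop2.png",cv2.resize(c["image"][60:270,200:480,::-1],None,fx=2,fy=2))
o=np.array([632,-21.5])
for f in [65,80,95,110,125,140,155,170,185,200,205,210.5]:
    a=np.radians(f); print(f,((o+90*np.array([np.cos(a),np.sin(a)])-p[:2])/1000).round(3))
E
```

```text
[692.96268284  60.14956274 149.66818625]
(array([ 0,  0, 16, 24, 52, 20,  0,  1,  6,  3, 26, 23, 56, 15,  0,  0,  0,
        0,  0]), array([-20, -15, -10,  -5,   0,   5,  10,  15,  20,  25,  30,  35,  40,
        45,  50,  55,  60,  65,  70,  75]))
65 [-0.023 -0.   ]
80 [-0.045  0.007]
95 [-0.069  0.008]
110 [-0.092  0.003]
125 [-0.113 -0.008]
140 [-0.13  -0.024]
155 [-0.143 -0.044]
170 [-0.15  -0.066]
185 [-0.151 -0.089]
200 [-0.146 -0.112]
205 [-0.143 -0.12 ]
210.5 [-0.139 -0.127]
```

View pics/crop2.png

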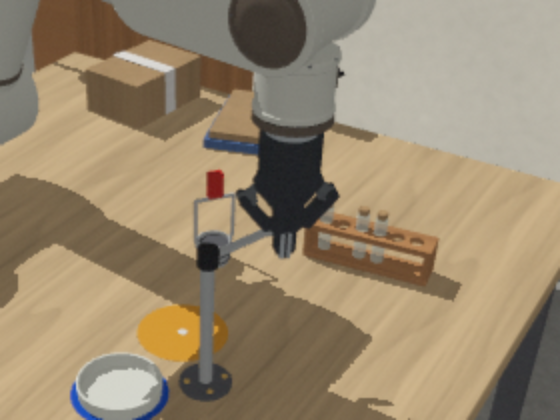

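The crop shows the closed fingers at about (283,235) on the clockwise side of the hook. The head is at (208,253) and the dish is on the blue spot. Pushing along the arc.

Call:
carry_out --series '[[[-0.023, 0, 0, 0, 0], [-0.045, 0.007, 0, 0, 0], [-0.069, 0.008, 0, 0, 0], [-0.092, 0.003, 0, 0, 0], [-0.113, -0.008, 0, 0, 0]]]'

```text
t: 10.65
ee_pos: [579.6, 52.4, 149.7]
tcp_rot: [179.9, 0.1, 131.2]
ft_force: [2.5, 0.3, -0.4]
finger_gap: 0.004
grip_force: 0.8
```

Call:
carry_out --series '[[[-0.017, -0.016, 0, 0, 0], [-0.03, -0.036, 0, 0, 0], [-0.037, -0.058, 0, 0, 0], [-0.038, -0.081, 0, 0, 0], [-0.036, -0.091, 0, 0, 0]]]'

```text
t: 11.28
ee_pos: [544.0, -39.6, 149.3]
tcp_rot: [179.9, 0.1, 131.1]
ft_force: [-0.1, 1.7, 0.1]
finger_gap: 0.0
grip_force: 0.6
```

```bash
cat > hk.py <<'E'
from h import *
def hook():
    s=read_state(); p=s["ee_pos"]; print(p,s["ft_force"])
    for n in("scene","top"):
        c=camera(n); P=cloud(c); X,Y,z=P[...,0],P[...,1],P[...,2]
        save("hk_%s_%d"%(n,s["t"]*100),c)
        r=np.hypot(X-632,Y+21.5); m=(z>188)&(z<230)&(r>20)&(r<150)&(np.hypot(X-p[0],Y-p[1])>24); q=P[m]
        if len(q)<5: print(n,"few");continue
        a=np.degrees(np.arctan2(q[:,1]+21.5,q[:,0]-632))%360; rr=np.hypot(q[:,0]-632,q[:,1]+21.5)
        print(n,len(q),[(k,(rr>=k).sum() and round(float(np.median(a[(rr>=k)&(rr<k+20)])),1)) for k in range(20,150,20)],"maxr",rr.max())
        e=q[rr>85]; print("hi part z",e[np.argsort(e[:,2])][-3:].round() if len(e) else None)
E
python3 -c "from hk import *; hook()"
```

```text
[544.02896272 -39.64314126 149.33220532] [-0.09888051  1.65940353  0.14172343]
scene 205 [(20, 208.5), (40, 207.6), (60, 208.0), (80, 208.2), (100, 206.4), (120, 206.2), (140, 206.0)] maxr 141.37021343114733
hi part z [[510. -84. 223.]
 [510. -80. 224.]
 [505. -78. 224.]]
top 5 [(20, nan), (40, nan), (60, nan), (80, nan), (100, nan), (120, nan), (140, 204.6)] maxr 144.14087115186325
hi part z [[501. -79. 224.]
 [504. -82. 225.]
 [501. -81. 227.]]
  return _methods._mean(a, axis=axis, dtype=dtype,
  ret = ret.dtype.type(ret / rcount)
```

Call:
carry_out --series '[[[0.001, -0.007, 0, 0, 0], [0.004, -0.014, 0, 0, 0], [0.006, -0.02, 0, 0, 0], [0.006, -0.02, 0, 0, 0], [0.006, -0.02, 0, 0, 0]]]'

```text
t: 12.0
ee_pos: [549.4, -58.7, 147.4]
tcp_rot: [-180.0, -0.0, 131.1]
ft_force: [0.3, 0.2, -0.2]
finger_gap: 0.002
grip_force: 0.0
```

```bash
python3 -W ignore -c "
from hk import *; hook()
c=camera('wrist'); save('w3',c); P=cloud(c); z=P[...,2]; m=(z>188)&(z<228)&(np.hypot(P[...,0]-632,P[...,1]+21)<150); q=P[m]; print(len(q)); print(q[::max(1,len(q)//15)].round())"
```

```text
[549.3574868  -58.67237392 147.43192008] [ 0.31811418  0.2047078  -0.19605797]
scene 211 [(20, 221.1), (40, 219.2), (60, 219.5), (80, 220.8), (100, 219.1), (120, 218.7), (140, 219.0)] maxr 142.49951658694644
hi part z [[ 522. -108.  223.]
 [ 520. -105.  223.]
 [ 525. -108.  224.]]
top few
9550
[[538. -55. 190.]
 [542. -51. 205.]
 [544. -51. 212.]
 [538. -61. 213.]
 [550. -43. 227.]
 [626.  -7. 199.]
 [617. -20. 199.]
 [616. -18. 207.]
 [618. -22. 206.]
 [625.  -8. 216.]
 [617. -22. 214.]
 [617. -20. 219.]
 [619. -24. 217.]
 [620. -28. 218.]
 [633. -20. 220.]
 [641. -25. 221.]]
```

View pics/w3.png

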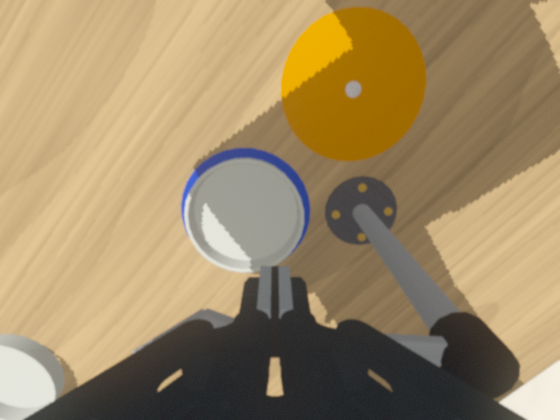

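The wrist view shows the dish at (246,210) inside the blue ring and the hook reaching under the gripper at (200,325). It is about 4° short.

Call:
carry_out --series '[[[0.002, -0.002, 0, 0, 0], [0.004, -0.004, 0, 0, 0], [0.004, -0.004, 0, 0, 0], [0.004, -0.004, 0, 0, 0], [-0.02, 0.03, 0, 0, 0]]]'

```text
t: 12.78
ee_pos: [529.8, -29.5, 147.0]
tcp_rot: [-180.0, -0.0, 131.0]
ft_force: [0.2, 0.5, -0.5]
finger_gap: -0.004
grip_force: 0.0
```

Call:
carry_out --series '[[[-0.04, 0.05, 0.02, 0, 0.05], [-0.08, 0.1, 0.04, 0, 0.05], [-0.1, 0.15, 0.06, 0, 0.05], [-0.1, 0.21, 0.06, 0, 0.05], [-0.1, 0.27, 0.06, 0, 0.05]]]'

```text
t: 13.4
ee_pos: [428.9, 243.4, 208.4]
tcp_rot: [179.9, 0.0, 131.1]
ft_force: [1.3, -0.9, 0.1]
finger_gap: 0.587
grip_force: 0.0
```

```bash
python3 -W ignore -c "
from hk import *; hook()
for n in ('top','scene'):
    c=camera(n); P=cloud(c); z=P[...,2]; r=np.hypot(P[...,0]-632,P[...,1]+21.5)
    q=P[(z>216)&(z<232)&(r>120)&(r<160)]; print(n,'end',q.mean(0).round(1),len(q),q.round().tolist())
    q=P[(z>196)&(z<212)&(r>25)&(r<95)]; v=np.linalg.svd(q[:,:2]-q[:,:2].mean(0))[2][0]; print('line',q.mean(0).round(1),np.degrees(np.arctan2(v[1],v[0])).round(1),len(q))
"
```

```text
[428.94780419 243.36798492 208.38498279] [ 1.32147486 -0.86975779  0.05613819]
scene 234 [(20, 225.5), (40, 223.4), (60, 222.8), (80, 221.3), (100, 222.0), (120, 222.0), (140, 220.7)] maxr 142.70754249327618
hi part z [[ 524. -111.  223.]
 [ 529. -113.  223.]
 [ 529. -113.  226.]]
top 224 [(20, 216.2), (40, 217.5), (60, 218.5), (80, 218.9), (100, 219.1), (120, 219.4), (140, 219.6)] maxr 143.2678801697853
hi part z [[ 523. -115.  227.]
 [ 526. -112.  228.]
 [ 523. -110.  229.]]
top end [ 525.3 -109.4  221.9] 18 [[533.0, -111.0, 216.0], [530.0, -110.0, 221.0], [529.0, -113.0, 223.0], [527.0, -105.0, 219.0], [528.0, -108.0, 217.0], [527.0, -110.0, 223.0], [527.0, -113.0, 223.0], [526.0, -115.0, 227.0], [524.0, -103.0, 222.0], [524.0, -105.0, 222.0], [524.0, -108.0, 223.0], [524.0, -110.0, 224.0], [524.0, -113.0, 222.0], [524.0, -115.0, 223.0], [523.0, -105.0, 218.0], [521.0, -107.0, 226.0], [522.0, -110.0, 220.0], [519.0, -107.0, 224.0]]
line [584.9 -58.6 207.2] -139.9 114
scene end [ 528.2 -113.3  220.2] 16 [[522.0, -112.0, 222.0], [524.0, -111.0, 222.0], [528.0, -112.0, 224.0], [523.0, -113.0, 220.0], [526.0, -113.0, 222.0], [532.0, -117.0, 226.0], [528.0, -108.0, 220.0], [524.0, -115.0, 219.0], [529.0, -117.0, 222.0], [529.0, -113.0, 220.0], [530.0, -110.0, 218.0], [529.0, -118.0, 220.0], [529.0, -114.0, 217.0], [531.0, -112.0, 217.0], [533.0, -111.0, 217.0], [534.0, -116.0, 217.0]]
line [586.8 -61.7 205.8] -139.9 129
```

Hook points at about 220.3°, bend within ~2.5 mm of the dish centre. Good. Now the strainer.

```bash
cat > st.py <<'E'
from h import *
def strainer(cams,near=(481,238)):
    s=read_state(); print(s["ee_pos"],s["tcp_rot"][2])
    for n in cams:
        c=camera(n); P=cloud(c); im=c["image"].astype(float); r,g,b=im[...,0],im[...,1],im[...,2]; X,Y,z=P[...,0],P[...,1],P[...,2]
        save("st_%s_%d"%(n,s["t"]*100),c)
        d=np.hypot(X-near[0],Y-near[1]); q=P[(d<40)&(r>80)&(g<0.45*r)&(b<0.45*r)&(z>105)&(z<170)]
        t=q[q[:,2]>np.percentile(q[:,2],98)-5] if len(q) else q
        print(n,"red",len(q),"top",len(t),t.mean(0).round(1) if len(t) else 0, np.ptp(t,0).round(1) if len(t) else 0, "z",np.percentile(q[:,2],[1,99]).round() if len(q) else 0)
        if len(t): x=cv2.minAreaRect(t[:,:2].astype(np.float32)); print(" rect",x)
        B=P[(d<45)&(z>107)&(z<122)&(r<1.5*g)]
        if len(B)>8:
            v=np.linalg.svd(B[:,:2]-B[:,:2].mean(0))[2][0]; t=(B[:,:2]-B[:,:2].mean(0))@v
            mid=B[:,:2].mean(0)+v*(t.max()+t.min())/2; print(" bar",len(B),mid.round(1),np.degrees(np.arctan2(v[1],v[0])).round(1),np.ptp(t).round(1))
E
python3 -c "from st import *; strainer(('wrist','scene'))"
```

```text
[428.99895771 242.17306507 207.23934542] 131.2679481405863
wrist red 994 top 500 [479.5 240.2 160.7] [21.3 23.6  5.4] z [123. 162.]
 rect ((480.7716979980469, 239.89736938476562), (22.663467407226562, 14.625785827636719), 56.8847770690918)
 bar 374 [481.1 239.7] -126.8 67.6
scene red 99 top 20 [484.  235.2 158.5] [16.8 25.9  5.3] z [119. 162.]
 rect ((484.2536315917969, 234.06886291503906), (24.74192237854004, 14.37868595123291), 68.64979553222656)
 bar 36 [483.5 237.4] -125.5 65.8
```

Call:
carry_out --series '[[[0.03, -0.002, 0, 10, 0.05], [0.052, -0.003, 0, 12, 0.05], [0.052, -0.003, -0.02, 12, 0.05], [0.052, -0.003, -0.04, 12, 0.05], [0.052, -0.003, -0.04, 12, 0.05]]]'

```text
t: 14.32
ee_pos: [481.2, 236.8, 166.5]
tcp_rot: [-179.9, -0.1, 143.0]
ft_force: [1.3, -0.0, -0.7]
finger_gap: 0.587
grip_force: 0.0
```

```bash
python3 -c "
from st import *; strainer(('wrist',))
c=camera('wrist');cv2.imwrite('pics/w4.png',c['image'][...,::-1])"
```

```text
[481.16407746 236.77395048 166.53886904] 143.0012720435817
wrist red 1490 top 881 [480.5 239.9 160.8] [22.6 24.6  6.2] z [123. 162.]
 rect ((480.9564208984375, 239.43087768554688), (22.977426528930664, 15.047425270080566), 53.13972473144531)
 bar 498 [481.1 239.7] 53.1 67.0
```

View pics/w4.png

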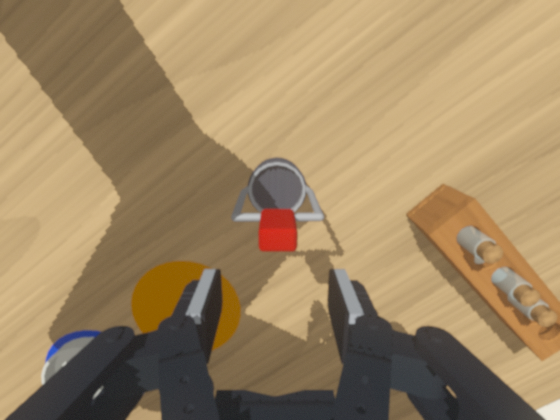

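The wrist view shows the red block at (278,229), centred between the fingers, with the bar level in the image. Descending.

Call:
carry_out --series '[[[0, 0.0025, -0.03, 0, 0.05], [0, 0.0025, -0.06, 0, 0.05], [0, 0.0025, -0.08, 0, 0.05], [0, 0.0025, -0.08, 0, 0.05], [0, 0.0025, -0.08, 0, 0.0]]]' --force 40

```text
t: 15.05
ee_pos: [482.1, 240.9, 89.0]
tcp_rot: [179.9, 0.1, 143.1]
ft_force: [-0.5, 0.5, -0.4]
finger_gap: 0.386
grip_force: 0.0
```

Call:
carry_out --series '[[[0, 0, 0, 0, 0], [0, 0, 0, 0, 0], [0, 0, 0.005, 0, 0], [0, 0, 0.015, 0, 0], [0, 0, 0.03, 0, 0]]]'

```text
t: 15.68
ee_pos: [481.4, 240.8, 118.4]
tcp_rot: [-180.0, -0.0, 143.1]
ft_force: [0.2, -0.6, -0.1]
finger_gap: 0.271
grip_force: 39.2
```

Call:
carry_out --series '[[[0, 0, 0.03, 5, 0], [-0.015, -0.03, 0.06, 13, 0], [-0.03, -0.065, 0.09, 21, 0], [-0.045, -0.105, 0.094, 29, 0], [-0.06, -0.145, 0.094, 37, 0]]]' --force 60

```text
t: 16.3
ee_pos: [421.0, 94.9, 213.1]
tcp_rot: [-180.0, 0.1, -179.6]
ft_force: [-0.3, -0.4, -0.4]
finger_gap: 0.272
grip_force: 62.9
```

Call:
carry_out --series '[[[0, -0.04, 0, 8, 0], [0, -0.08, 0, 16, 0], [0, -0.12, 0, 24, 0], [0, -0.16, 0, 32, 0], [0, -0.19, 0, 40, 0]]]'

```text
t: 16.92
ee_pos: [421.2, -95.7, 212.6]
tcp_rot: [-179.9, 0.0, -139.7]
ft_force: [0.4, -0.3, -1.5]
finger_gap: 0.27
grip_force: 62.9
```

Call:
carry_out --series '[[[0.005, -0.03, 0, 0, 0], [0.01, -0.05, 0, 0, 0], [0.015, -0.055, 0, 0, 0], [0.015, -0.055, 0, 0, 0], [0.015, -0.055, 0, 0, 0]]]'

```text
t: 17.55
ee_pos: [436.4, -148.4, 211.6]
tcp_rot: [180.0, 0.0, -139.8]
ft_force: [0.1, 0.7, -1.0]
finger_gap: 0.273
grip_force: 62.9
```

Yaw is right. Checking the held strainer and hook before entering.

```bash
python3 - <<'E'
from h import *
s=read_state(); p=s["ee_pos"]; print(p,s["tcp_rot"])
for n in("scene","top"):
    c=camera(n); save("pre_"+n,c); P=cloud(c); im=c["image"].astype(float); r,g,b=im[...,0],im[...,1],im[...,2]; X,Y,z=P[...,0],P[...,1],P[...,2]
    d=np.hypot(X-p[0],Y-p[1])
    B=P[(d<42)&(z>228)&(z<248)&(r<1.5*g)]; print(n,"barish",len(B),np.histogram(B[:,2],bins=range(228,250,2))[0])
    h=P[(d<45)&(z>100)&(z<260)]; print(np.histogram(h[:,2],bins=range(100,262,10))[0])
    rd=P[(d<40)&(r>80)&(g<.45*r)&(b<.45*r)]; print("red",len(rd),rd.mean(0).round(1) if len(rd) else 0, np.percentile(rd[:,2],[2,98]) if len(rd) else 0)
    cup=P[(d<45)&(z>115)&(z<170)]; print("cup",len(cup),((np.percentile(cup,3,0)+np.percentile(cup,97,0))/2).round(1))
    rr=np.hypot(X-632,Y+21.5); q=P[(z>196)&(z<212)&(rr>25)&(rr<95)]; v=np.linalg.svd(q[:,:2]-q[:,:2].mean(0))[2][0]; print('hookline',q.mean(0).round(1),np.degrees(np.arctan2(v[1],v[0])).round(1),len(q))
    if n=="scene": cv2.imwrite("pics/crop3.png",cv2.resize(c["image"][100:300,120:370,::-1],None,fx=3,fy=3))
E
```

```text
[ 436.40321738 -148.36833052  211.55289814] [ 1.79996524e+02  8.01208182e-03 -1.39831509e+02]
scene barish 20 [0 2 0 2 8 6 2 0 0 0]
[  0   0  40  62  70 209  53  15  13  18  13  12   7  18  19  32]
red 6 [ 445.1 -157.3  242.2] [240.57596366 244.82458268]
cup 434 [ 439.3 -151.9  143.8]
hookline [586.6 -62.  205.8] -140.1 129
top barish 0 [0 0 0 0 0 0 0 0 0 0]
[ 0  0  0  0  1 26 10  0  0  0  0  0  0  0  0  0]
red 0 0 0
cup 37 [ 427.  -141.   159.5]
hookline [584.3 -58.9 207.4] -139.5 119
```

View pics/crop3.png

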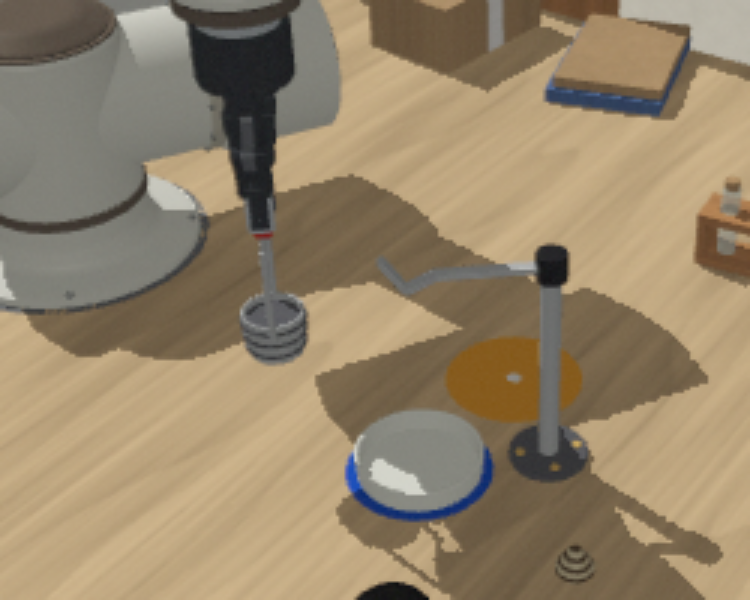

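The crop shows the strainer upright in the gripper with its bar above the hook end (380,262) and the cup well below. Aligning, then moving in along the hook.

Call:
carry_out --series '[[[0.025, 0, 0, 0, 0], [0.046, 0.001, 0, 0, 0], [0.046, 0.001, 0, 0, 0], [0.06, 0.013, 0, 0, 0], [0.075, 0.025, 0, 0, 0]]]'

```text
t: 18.27
ee_pos: [512.0, -123.2, 211.8]
tcp_rot: [-180.0, 0.0, -139.9]
ft_force: [-0.2, -0.1, -0.9]
finger_gap: 0.266
grip_force: 62.9
```

Call:
carry_out --series '[[[0.01, 0.009, 0, 0, 0], [0.02, 0.017, 0, 0, 0], [0.03, 0.025, 0, 0, 0], [0.03, 0.025, 0, 0, 0], [0.03, 0.025, 0, 0, 0]]]'

```text
t: 18.9
ee_pos: [541.2, -99.3, 211.4]
tcp_rot: [-180.0, -0.0, -139.9]
ft_force: [0.4, -0.2, -0.7]
finger_gap: 0.268
grip_force: 62.9
```

```bash
python3 - <<'E'
from h import *
s=read_state(); p=s["ee_pos"]; print(p,s["ft_force"])
c=camera("scene"); save("in_scene",c); P=cloud(c)
cv2.imwrite("pics/crop4.png",cv2.resize(c["image"][140:280,190:350,::-1],None,fx=4,fy=4))
X,Y,z=P[...,0],P[...,1],P[...,2]; h=np.array([-.763,-.647]); rel=P[...,:2]-[632,-21.5]
u=rel@h; w=rel@np.array([-h[1],h[0]])
for a in range(100,160,5):
    q=P[(u>a)&(u<a+5)&(abs(w)<60)&(z>185)&(z<250)]; print(a,len(q),np.percentile(q[:,2],[5,50,95]).round() if len(q) else "")
E
```

```text
[541.2259819  -99.30071331 211.41302254] [ 0.38838199 -0.19321491 -0.72031876]
100 10 [198. 202. 206.]
105 10 [195. 200. 203.]
110 10 [196. 199. 246.]
115 38 [190. 224. 245.]
120 45 [191. 211. 241.]
125 13 [202. 207. 249.]
130 10 [207. 212. 217.]
135 10 [213. 219. 224.]
140 7 [218. 221. 223.]
145 0 
150 0 
155 0
```

View pics/crop4.png

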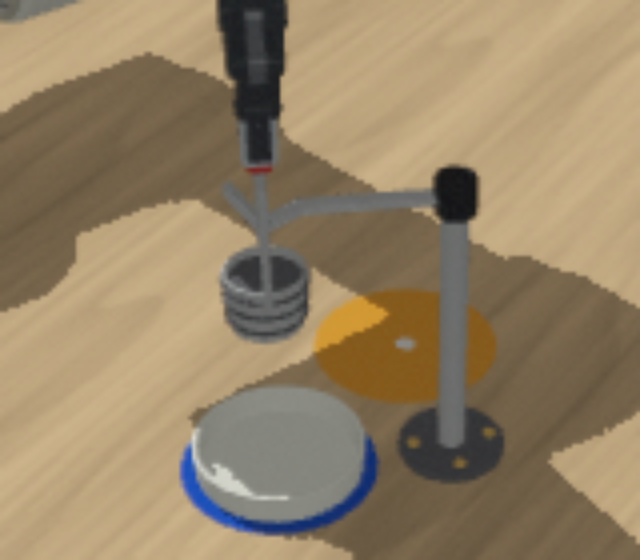

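The crop shows the bar directly above the bend at (262,222), with the hook through the yoke window. Lowering.

Call:
carry_out --series '[[[0, 0, -0.01, 0, 0], [0, 0, -0.02, 0, 0], [0, 0, -0.028, 0, 0], [0, 0, -0.032, 0, 0], [0, 0, -0.034, 0, 0]]]'

```text
t: 19.58
ee_pos: [542.2, -98.9, 178.2]
tcp_rot: [-179.9, 0.1, -139.9]
ft_force: [3.9, 4.8, 11.1]
finger_gap: 0.269
grip_force: 64.4
```

Call:
carry_out --series '[[[0, 0, -0.001, 0, 0], [0, 0, -0.002, 0, 0], [0, 0, -0.002, 0, 0], [0, 0, -0.002, 0, 0], [0, 0, -0.002, 0, 0]]]'

```text
t: 20.2
ee_pos: [542.9, -98.7, 177.1]
tcp_rot: [-179.8, 0.2, -139.8]
ft_force: [7.1, 5.3, 11.4]
finger_gap: 0.268
grip_force: 64.8
```

Call:
carry_out --series '[[[0, 0, 0.003, 0, 0], [0.003, 0.002, 0.003, 0, 0], [0.003, 0.002, 0.003, 0, 0], [0.003, 0.002, 0.001, 0, 0], [0.003, 0.002, 0.0, 0, 0]]]'

```text
t: 20.82
ee_pos: [544.3, -97.2, 175.4]
tcp_rot: [-180.0, -0.0, -139.9]
ft_force: [-0.8, 0.8, 6.4]
finger_gap: 0.268
grip_force: 63.8
```

Call:
carry_out --series '[[[0, 0, -0.001, 0, 0], [0, 0, -0.002, 0, 0], [0, 0, -0.002, 0, 0], [0, 0, -0.002, 0, 0], [0, 0, -0.002, 0, 0]]]'

```text
t: 21.45
ee_pos: [544.9, -97.7, 175.1]
tcp_rot: [-179.8, 0.1, -139.9]
ft_force: [-1.5, -1.8, 16.7]
finger_gap: 0.274
grip_force: 65.5
```

Seated: lateral force is near zero and vertical is pressing. Easing off and releasing.

Call:
carry_out --series '[[[0, 0, 0.002, 0, 0], [0, 0, 0.002, 0, 0], [0, 0, 0.002, 0, 0.026], [0, 0, 0.002, 0, 0.03], [0, 0, 0.002, 0, 0.036]]]' --force 20

```text
t: 22.08
ee_pos: [544.3, -97.1, 175.3]
tcp_rot: [180.0, -0.0, -139.9]
ft_force: [-0.1, 0.3, -1.1]
finger_gap: 0.418
grip_force: 0.0
```

Call:
carry_out --series '[[[0, 0, 0, 0, 0.045], [0, 0, 0, 0, 0.045], [0, 0, 0.008, 0, 0.045], [0, 0, 0.02, 0, 0.045], [0, 0, 0.04, 0, 0.045]]]'

```text
t: 22.7
ee_pos: [544.3, -97.1, 216.4]
tcp_rot: [180.0, -0.0, -139.9]
ft_force: [0.2, 0.0, -0.2]
finger_gap: 0.526
grip_force: 0.0
```

Call:
carry_out --series '[[[0, 0, 0.04, 0, 0.045], [0, 0, 0.08, 0, 0.045], [-0.03, 0, 0.1, 0, 0.045], [-0.08, 0, 0.1, 0, 0.045], [-0.13, 0, 0.1, 0, 0.045]]]'

```text
t: 23.32
ee_pos: [413.0, -97.0, 316.4]
tcp_rot: [-179.9, 0.0, -139.9]
ft_force: [0.8, -0.3, 0.7]
finger_gap: 0.528
grip_force: 0.0
```

```bash
python3 - <<'E'
from h import *
s=read_state(); p=s["ee_pos"]; print(p,s["ft_force"],s["t"])
for n in("scene","top"):
    c=camera(n); save("fin_"+n,c); P=cloud(c); im=c["image"].astype(float); r,g,b=im[...,0],im[...,1],im[...,2]; X,Y,z=P[...,0],P[...,1],P[...,2]
    d=np.hypot(X-544,Y+98)
    rd=P[(d<60)&(r>80)&(g<.45*r)&(b<.45*r)&(z>150)]; print(n,"red",len(rd),rd.mean(0).round(1), np.percentile(rd[:,2],[2,98]).round())
    cup=P[(d<60)&(z>82)&(z<130)]; print("cup",len(cup),((np.percentile(cup,2,0)+np.percentile(cup,98,0))/2).round(1),np.ptp(cup,0).round())
    B=P[(d<45)&(z>193)&(z<206)&(r<1.5*g)&(d>12)]
    q=P[(z>14)&(z<27)&(d>42)&(d<72)&(abs(r-b)<40)]; print("dish mid",((np.percentile(q,2,0)+np.percentile(q,98,0))/2).round(1))
a=cv2.resize(cv2.imread("pics/fin_scene.png")[130:280,190:350],(400,375)); b=cv2.resize(cv2.imread("pics/fin_top.png")[150:300,220:380],(400,375))
cv2.imwrite("pics/fin.png",np.hstack([a,b]))
E
```

```text
[413.04423814 -97.01337835 316.35668405] [ 0.83741418 -0.27839252  0.65939267] 23.325
scene red 117 [ 551.4 -106.   231. ] [206. 247.]
cup 414 [546.2 -99.4 106.9] [56. 57. 45.]
dish mid [ 546.7 -100.2   19.4]<stdin>:6: RuntimeWarning: Mean of empty slice.
  ret = um.true_divide(
Traceback (most recent call last):
IndexError: index -1 is out of bounds for axis 0 with size 0
```

I've used all 10 picture views, so the last checks are numeric. Moving away and letting it settle.

Call:
carry_out --series '[[[-0.04, 0.06, 0, 0, 0.045], [-0.04, 0.12, 0, 0, 0.045], [-0.04, 0.18, 0, 0, 0.045], [-0.04, 0.24, 0, 0, 0.045], [-0.04, 0.3, 0, 0, 0.045]]]'

```text
t: 24.05
ee_pos: [374.1, 205.2, 316.5]
tcp_rot: [-180.0, 0.1, -139.9]
ft_force: [1.2, -0.5, 0.2]
finger_gap: 0.526
grip_force: 0.0
```

Call:
carry_out --series '[[[0, 0, 0, 0, 0.045], [0, 0, 0, 0, 0.045], [0, 0, 0, 0, 0.045], [0, 0, 0, 0, 0.045], [0, 0, 0, 0, 0.045]]]'

```text
t: 24.68
ee_pos: [374.6, 202.2, 315.6]
tcp_rot: [-180.0, 0.0, -140.0]
ft_force: [-0.3, 0.1, -0.5]
finger_gap: 0.528
grip_force: 0.0
```

Call:
carry_out --series '[[[0, 0, 0, 0, 0.045], [0, 0, 0, 0, 0.045], [0, 0, 0, 0, 0.045], [0, 0, 0, 0, 0.045], [0, 0, 0, 0, 0.045]]]'

```text
t: 25.3
ee_pos: [374.4, 202.9, 315.5]
tcp_rot: [-180.0, -0.0, -139.9]
ft_force: [-0.9, 0.5, -0.9]
finger_gap: 0.524
grip_force: 0.0
```

```bash
python3 -W ignore - <<'E'
from h import *
s=read_state(); print(s["ee_pos"],s["t"])
prev={}
for i in range(3):
  for n in("scene","top"):
    c=camera(n); P=cloud(c); im=c["image"].astype(float); r,g,b=im[...,0],im[...,1],im[...,2]; X,Y,z=P[...,0],P[...,1],P[...,2]
    d=np.hypot(X-544,Y+98); mid=lambda q:((np.percentile(q,2,0)+np.percentile(q,98,0))/2).round(1) if len(q)>5 else None
    if i in(0,2):
        rd=P[(d<60)&(r>80)&(g<.45*r)&(b<.45*r)&(z>150)]
        print(n,"red",len(rd),mid(rd),"cup",mid(P[(d<60)&(z>82)&(z<130)]),"dish",mid(P[(z>14)&(z<27)&(d>42)&(d<72)&(abs(r-b)<40)]))
        rr=np.hypot(X-632,Y+21.5); q=P[(z>196)&(z<212)&(rr>25)&(rr<95)]; v=np.linalg.svd(q[:,:2]-q[:,:2].mean(0))[2][0]; print(' hookline',q.mean(0).round(1),np.degrees(np.arctan2(v[1],v[0])).round(1))
    if i==0:
        f=np.load(n+"0.npz")["P"]
        for nm,x,y in(("rack",685,360),("weight",645,-270),("shell",725,-131)):
            k=lambda A:mid(A[(np.hypot(A[...,0]-x,A[...,1]-y)<(130 if nm=="rack" else 50))&(A[...,2]>12)])
            print(" ",nm,k(f),k(P))
E
```

```text
[374.3589085  202.86377813 315.4542637 ] 25.3
scene red 119 [ 549.1 -103.9  226.1] cup [546.4 -99.5 107.1] dish [ 546.5 -100.3   18.9]
 hookline [587.3 -62.4 206. ] 40.5
  rack [694.2 361.5  55.2] [694.1 361.9  54.9]
  weight [ 651.7 -277.2   28.2] [ 651.8 -277.    28.2]
  shell [ 728.2 -134.7   19.7] [ 728.9 -133.9   20.8]
top red 77 [542.9 -97.9 231.1] cup [539.4 -96.3 115.5] dish [544.4 -98.7  20.5]
 hookline [584.8 -59.2 206.9] -139.2
  rack [687.8 364.4  56.9] [687.5 363.9  56.3]
  weight [ 644.1 -270.1   31. ] [ 643.8 -269.9   32.2]
  shell [ 723.8 -129.4   21. ] [ 723.8 -130.7   21. ]
scene red 118 [ 548.8 -102.6  226.4] cup [546.  -99.7 107. ] dish [546.7 -99.5  18.9]
 hookline [587.  -62.1 205.7] 41.1
top red 76 [542.7 -97.9 232.4] cup [539.7 -96.3 114.6] dish [544.2 -98.7  20.7]
 hookline [585.4 -58.7 207.3] -139.0
```

The strainer is still and upright, centred over the dish. The bystanders haven't moved.

```bash
python3 -c "from workcell import *; print(job_done())"
```

```text
the job is handed in; nothing more can be done
None
```

I handed the job in at about 26 s, with no verdict returned: the dish is centred on the blue spot, the hook's bend is about 2 mm from the dish's middle, the strainer hangs still and upright from it, and the rack, weight and shell measure as unmoved; the fingertips sat about 39 mm above the reported TCP height, so I corrected for that throughout.

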